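# Unlock the clamp beam and jack it up

## Robot

A 6-joint arm with a two-finger parallel gripper is mounted at the origin on the work surface. World frame = base frame: x ahead of the robot, y to its left, z up, the work surface at z = 0. Lengths are in mm, angles in degrees, forces in N, time in s.
With the tool pointing down it reaches from about 300 to 850 mm from the base axis. Payload 4.2 kg.
Tool frame: the origin (TCP) lies midway between the tips of the shut fingers; the grasp point (between the pads) lies 19 mm behind it (env.hold_point_z is the z of the grasp point in the tool frame, in mm); z points along the fingers, y is the direction in which the jaws open and shut (so a half turn about z gives the same grasp; the last joint's range is limited). The gripper opens to 91 mm and grips with 3 to 60 N. Pads are 32 mm wide; open, the fingers measure 118 mm over their backs; the gripper's body (76 mm by 178 mm) begins 60 mm behind the grasp point.
Start: joints at [73.396, 18.312, 89.639, -0, 72.044, -1.146], TCP at [153.261, 554.215, 213.976] pointing down, gripper open.
Joint ranges: [-177.97, 177.97], [-48.28, 115.42], [12.27, 149.76], [-77.06, 257.06], [2.81, 150.46], [-146.56, 146.56]. Speed limits (degrees/s): [147.25, 147.25, 180, 180, 180, 180].

## Interface

Orientations are given as [roll, pitch, yaw] about the fixed x, y, z axes, in that order (R = Rz(yaw) Ry(pitch) Rx(roll)).
In Python, from workcell import env, grab_frame, camera_params, spotter gives the robot as it stands. The module is installed in compiled form; this text tells all that it offers.
- The arm moves only by the shell command python3 -m jog 'ROWS' [FORCE]. ROWS is text: rows parted by semicolons, each of 7 numbers parted by spaces: the turn, a rotation vector about the world's x, y, z in units of 5 degrees (1.0 is 5 degrees), then the shift along the world's x, y, z in units of 25 mm (1.0 is 25 mm), then the opening, from 0 (shut) to 1 (fully open). A call has 1 to 5 rows; each row is the pose to reach, as a shift and turn from the pose commanded when the call began; what a row does not reach only later rows make up. A row lasts 1/8 s, in which the tool goes at most 62.5 mm and 10.7 degrees, less where a joint would pass 70% of its speed; a pose out of reach is approached as far as the arm can. A call with a gripper value outside its range is refused whole. The fingers move at their own pace and stop on an object; FORCE is the grip in N (left out, the last holds). Time passes only in rows, so rows that repeat a pose let the fingers close. It gives the time, the measured TCP pose, the force and the opening at its end, in the units of the state.
- env.state(): the state, without advancing time (a new reading comes with each control period).
- grab_frame(name): name is "scene" or "top" or "wrist"; returns the picture (480x640x3 uint8, red, green, blue); there is no depth.
- camera_params(name): a dict with "K" (3x3 intrinsics, pixels), "rvec" (rotation vector, rad) and "tvec" (3), from world to camera coordinates, as OpenCV has them. Camera axes: x right, y down, z forward; pixel columns grow to the right and rows downward; lengths in mm; the calibration is good to about 2 mm. A picture is of the moment at which its call begins: read the wrist's pose just before it. camera_params takes no time and is no camera call; for the wrist camera it gives the pose at the moment of the call.
- env.job_done(): hands the job in, once; it reports no verdict.
Trained networks look in the newest picture that a camera, given by its name, has taken for a name from the list of things; names that differ only in an ending like _2 or _b are one class to them, and where a whole thing is asked for, a point or a joint stands for the part that bears it (a point fixed in the world has none). Each returns a list of dicts, best first, with "conf" (0 to 1); they miss things now and then, are a little off and sometimes report something else, mostly with a low value. They report only what shows in the picture. A call takes as long as a camera call.
- spotter.look_for(query, camera): "box" ([left, top, width, height] in pixels, round what is visible of it).
- spotter.trace(query, camera): "region" (480x640 bool, what is visible of it) and "box" ([left, top, width, height] in pixels, round what is visible of it).
The state is a dict: "time_s": time; "qpos": joint angles; "qvel": joint speeds; "effort": joint torques, N m; "ee_pos": TCP position; "ee_rot": TCP orientation; "force": force on the tool from outside, world axes, zero at the start; "torque": the same for the moment, N m; "gripper_width": finger opening in mm.
Only numpy, scipy, OpenCV 4.12 (cv2) and the standard library are available. Lean on these libraries where they do the work, as an engineer would, in place of code of your own. Each camera call takes 0.05 s, during which the arm holds its last target. There are 200 camera calls.

## Task

Free the clamp beam: turn its locking knob a quarter turn anticlockwise, lift it out and leave it in the low white bin on the right. Then stand the lever jack on the table with its saddle centred under the beam's marked lift point and let go of it, pump the jack's handle all the way down so that the jack alone lifts the beam, and finish while still holding the handle down. Leave the other things on the table where they are.

Things in the scene. Friction and masses are not known exactly. Their poses are not given: they have to be found in the camera images.
- bed: Fixed grey bed of the clamp fixture, 70 mm wide (its x), 70 mm high, from y = -40 to +220 mm; foot strips 6 mm high reach x = +-55 mm. Origin on the table, z up. The clamp beam lies along its y axis at x = 0 (aluminium bar 40 mm wide, underside 70 mm, top 95 mm above the table), hinged at y = +200 mm between cheeks 115 mm high, and overhangs with free space below from y = -40 to -190 mm.
- beam (a joint): Angle of the clamp beam, rad: 0 lying on the bed, growing as its free end rises. It weighs about 1.4 kg and drops again when nothing holds it; about 8 N at the lift pad raises it. It cannot rise while the knob is locked in.
- lift_pad (a point): The lift point: centre of the underside of a round steel pad, 22 mm across, beneath the beam's overhanging end at y = -160 mm of the bed (30 mm from the free end), 64 mm above the table while the beam lies down. A 22 mm round boss, 4 mm high, on the beam's top marks it from above.
- key_hole (a point): Centre of the locking hole in the beam's top (95 mm above the table), at x = 0, y = +30 mm of the bed. Axes as the bed's. Its two notches point along the beam (bed's y axis): the knob comes out only with its bar grip parallel to the beam, to about 0.15 rad.
- key: The locking knob, loose, 0.14 kg. Origin: centre of the underside of its 40 mm flange (6 mm thick), resting on the beam's top; z up. Above stands a black bar grip 44 mm long (key's x), 14 mm wide, 6 to 42 mm above the origin. Below, a 19 mm shaft with a crosspiece (33 mm, parallel to the bar grip) down to 43 mm below the origin; clear of the hole after lifting 45 mm.
- key_grip (a point): Centre of the knob's bar grip, 24 mm above the key's origin; axes as the key's. At the start it is 1.0 to 1.5 rad short of parallel to the beam. Anticlockwise from above unlocks: the key's yaw grows until its x axis is along the bed's y axis (bed yaw + pi/2); a stop ends the turn about 0.2 rad beyond. It turns easily.
- bin: Low white open bin, 200 mm (its x) by 160 mm (its y), 50 mm high, walls and floor about 4 mm, fixed. Origin at the centre of its underside on the table, z up.
- jack: Loose steel lever jack, about 0.8 kg. Origin on its underside (the table) below its two upright cheeks; x points from handle to saddle, z up. Base plate 70 mm wide (y), 8 mm thick, x = -145 to +105 mm. Carry it by the cheeks: together 44 mm wide across y, x = -28 to +28 mm, top 76 mm up; it balances within 20 mm of them. The handle swings between them about y, 62 mm above the origin.
- saddle_top (a point): Centre of the top of the jack's round flat saddle, 52 mm across, at x = +70 mm of the jack; 54 mm above the jack's underside when the handle is up, 84 mm when it is fully down.
- handle_grip (a point): Centre of the black rubber grip at the end of the jack's handle: a round bar along the handle, 20 mm thick, 70 mm long, round ends, its centre 133 mm from the handle's axis: at x = -120 mm of the jack and 120 mm above the table with the handle up, at x = -133 mm and 55 mm above the table with it fully down. The handle points up 0.45 rad when up, 0.05 rad downward when down.
- jack_handle (a joint): Jack handle angle, rad: 0 up, 0.5 fully down at its stop. The saddle rises 60 mm per rad. A spring brings the handle up again whenever it is let go; holding it down under the beam takes about 9 N at the grip.
- rivet_jar: Bystander: small jar, 48 mm across, 70 mm tall. Leave it alone.
- tape: Bystander: cardboard ring, 68 mm across, 24 mm tall, lying flat. Leave it alone.
- snap_tin: Bystander: small can, 60 mm across, 50 mm tall. Leave it alone.
- chalk: Bystander: flat white piece of tailor's chalk, 50 x 35 x 10 mm. Leave it alone.

How it is judged (in metres and radians):
On the way, in this order (a step that is already met when the one before it is completed fails the run):
1. the locking knob lies in the bin, let go (x of key in the frame of bin between -0.096 and 0.096 m and y of key in the frame of bin between -0.076 and 0.076 m and z of key in the frame of bin below 0.06 m and contact force between key and the fingers below 0.1 N), for 0.2 s.
2. the jack stands on the table with its saddle under the lift pad, let go, handle up (horizontal distance between saddle_top and lift_pad below 0.015 m and angle between jack's own z axis and vertical below 0.06 rad and height (world z) of jack below 0.006 m and contact force between jack and the fingers below 0.1 N and value of joint jack_handle below 0.1 rad and linear speed of jack below 0.02 m/s), for 0.2 s.
At the end, for the whole second after the job is handed in: Handle held by the robot above 0.42 of 0.5 rad (over 2 N); beam above 0.036 rad, carried by the jack alone (over 3 N), untouched by the robot; saddle centre within 15 mm of the lift pad, jack flat on the table and still; knob in the bin (x of key in the frame of bin between -0.096 and 0.096 m and y of key in the frame of bin between -0.076 and 0.076 m and z of key in the frame of bin below 0.06 m and horizontal distance between saddle_top and lift_pad below 0.015 m and angle between jack's own z axis and vertical below 0.06 rad and height (world z) of jack below 0.006 m and value of joint jack_handle above 0.42 rad and value of joint beam above 0.036 rad and contact force between jack and bed above 3 N and contact force between jack and the fingers above 2 N and contact force between bed and the fingers below 0.3 N and contact force between bed and the arm below 0.3 N and linear speed of jack below 0.03 m/s); the arm keeps its last pose, push and grip.
It fails at once if a bystander is moved by more than 30 mm (distance of any of rivet_jar, tape, snap_tin, chalk from where it was at the start of the episode above 0.03 m).
It fails at once if the jack is tipped over (angle between jack's own z axis and vertical above 0.5 rad).
It also fails if it takes over 72 s, if anything falls off the work surface, if the arm or the gripper's body presses on something with over 40 N, if the wrist force passes 120 N, or if a joint passes its speed limit or range.

## Working session

There is one attempt and no reset: what is moved stays moved. The work goes in short steps, Python scripts to look and compute and a shell command to move; the robot and the scene stay as the last step left them, time stands still between calls to the robot, and variables do not carry over. Pictures are saved under pics/ and viewed, about 8 in all and at most 12, crops included, and the job is handed in when it is done.

```bash
mkdir -p pics; ls; cat > h.py <<'E'
import numpy as np, cv2
from workcell import env, grab_frame, camera_params, spotter
def save(n,f): cv2.imwrite('pics/'+f, cv2.cvtColor(grab_frame(n),cv2.COLOR_RGB2BGR))
def ray(cam,uv):
    p=camera_params(cam); R=cv2.Rodrigues(np.array(p['rvec'],float))[0]; t=np.array(p['tvec'],float).ravel()
    d=np.linalg.inv(np.array(p['K']))@np.array([uv[0],uv[1],1.]); return -R.T@t, R.T@d
def onz(cam,uv,z):
    c,d=ray(cam,uv); return c+d*(z-c[2])/d[2]
def proj(cam,P):
    p=camera_params(cam); return cv2.projectPoints(np.array(P,float).reshape(-1,1,3),np.array(p['rvec'],float),np.array(p['tvec'],float),np.array(p['K'],float),None)[0].reshape(-1,2)
E
python3 - <<'E'
from h import *
save('top','top0.png'); save('scene','scene0.png')
for c in ['top','scene']:
    print(c, ray(c,(320,240)))
    for q in ['key','bin','jack','lift_pad','handle_grip','key_grip','bed','rivet_jar','tape','snap_tin','chalk']:
        print(q,[(np.round(r['box'],0).astype(int).tolist(),round(r['conf'],2)) for r in spotter.look_for(q,c)[:2]])
print(env.state())
E
```

```text
pics
top (array([ 302.85625026,   63.33839566, 1359.22495426]), array([ 0.20602561, -0.01273405, -0.97852305]))
key [([293, 162, 18, 28], 0.85)]
bin [([456, 228, 91, 100], 0.77)]
jack [([248, 205, 44, 129], 0.7)]
lift_pad [([262, 298, 24, 29], 0.72), ([222, 157, 182, 49], 0.64)]
handle_grip [([253, 204, 19, 79], 0.76), ([219, 159, 187, 47], 0.67)]
key_grip [([252, 206, 19, 77], 0.49)]
bed [([208, 145, 193, 75], 0.76)]
rivet_jar [([444, 171, 22, 24], 0.56)]
tape [([469, 167, 30, 35], 0.6)]
snap_tin [([102, 249, 30, 24], 0.96)]
chalk [([141, 220, 25, 28], 0.8)]
scene (array([1204.21088867,  -95.06060176,  759.75146488]), array([-0.69094561,  0.17388702, -0.70173238]))
key [([336, 275, 22, 28], 0.74)]
bin [([82, 232, 91, 102], 0.58), ([153, 333, 34, 39], 0.43)]
jack [([325, 206, 67, 80], 0.91), ([482, 219, 29, 26], 0.5)]
lift_pad [([229, 283, 211, 36], 0.82), ([480, 215, 33, 27], 0.31)]
handle_grip [([350, 226, 37, 27], 0.82)]
key_grip [([337, 273, 22, 32], 0.9)]
bed [([226, 268, 223, 79], 0.97)]
rivet_jar [([153, 334, 32, 38], 0.9), ([335, 275, 22, 28], 0.53)]
tape [([116, 349, 35, 37], 0.9)]
snap_tin [([335, 272, 22, 31], 0.45), ([349, 222, 36, 27], 0.28)]
chalk [([465, 251, 26, 20], 0.78), ([227, 282, 211, 38], 0.25)]
{'time_s': 1.2, 'qpos': array([ 7.33953089e+01,  1.83132564e+01,  8.96406021e+01, -8.12436826e-04,
        7.20439664e+01, -1.14687177e+00]), 'qvel': array([ 0.03109003,  0.0002491 ,  0.05634489, -0.0970467 ,  0.02129529,
        0.11131041]), 'effort': array([-1.06488849e-03, -4.12361133e+01, -2.32235348e+01,  7.27262534e-02,
        3.74181184e-02,  2.17497512e-05]), 'ee_pos': array([153.26832221, 554.20140968, 213.95144004]), 'ee_rot': array([1.79997841e+02, 8.16255247e-04, 1.64542431e+02]), 'force': array([ 0.01879882, -0.36507641,  0.21683926]), 'torque': array([-0.02335402,  0.02674442, -0.00209294]), 'gripper_width': 91.01342959008981}
```

```bash
python3 - <<'E'
import cv2
a=cv2.imread('pics/top0.png'); cv2.imwrite('pics/t1.png',cv2.resize(a[130:350,90:560],(799,374),interpolation=cv2.INTER_CUBIC))
a=cv2.imread('pics/top0.png'); cv2.imwrite('pics/t2.png',cv2.resize(a[140:345,195:410],None,fx=2.9,fy=2.9,interpolation=cv2.INTER_CUBIC))
E
```

```text
(no output)
```

View pics/t2.png

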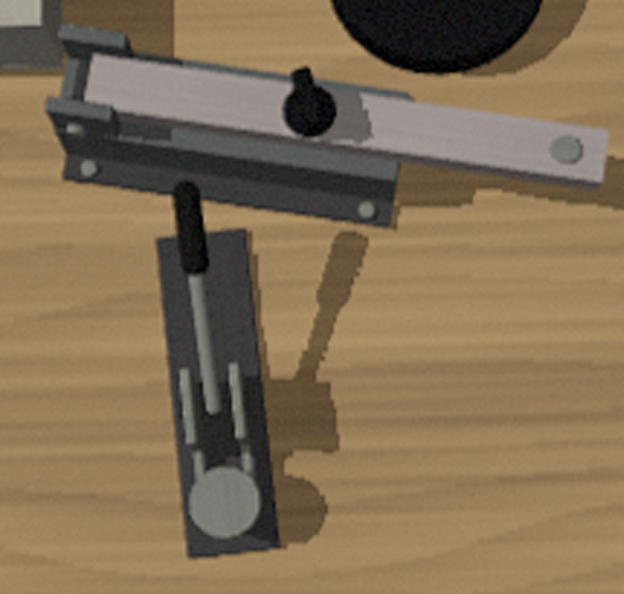

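View pics/scene0.png

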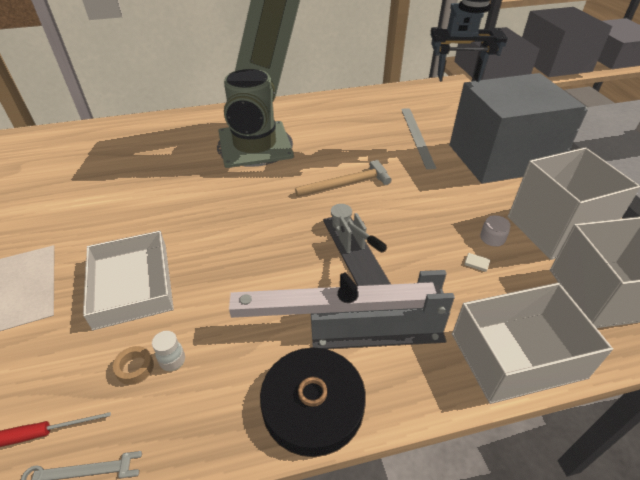

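```bash
python3 - <<'E'
from h import *
f=lambda u,v,z: onz('top',(195+u/2.9,140+v/2.9),z)[:2]
b=f(566,150,99);e=f(90,80,95)
d=(e-b)/np.linalg.norm(e-b); print('boss',b,'dir',d,np.degrees(np.arctan2(d[1],d[0])),'len',np.linalg.norm(e-b))
print('key est',b+d*190)
s=f(224,501,54); A=f(157,238,8);B=f(246,230,8);C=f(279,545,8);D=f(188,557,8)
x=(C+D-A-B)/2; print('saddle',s,'base',A,B,C,D,'yaw',np.degrees(np.arctan2(x[1],x[0])),'centre',(A+B+C+D)/4, np.linalg.norm(x))
for (u,v) in [(456,228),(547,228),(456,328),(547,328)]: print(onz('top',(u,v),50)[:2])
u=spotter.look_for('jack','top')
for n,bx in dict(jar=(444,171,22,24),tape=(469,167,30,35),chalk=(141,220,25,28),tin=(102,249,30,24)).items(): print(n,onz('top',(bx[0]+bx[2]/2,bx[1]+bx[3]/2),30)[:2])
# key region
r=spotter.trace('key','top')
if r:
    m=r[0]['region']; v,u=np.nonzero(m); print(r[0]['conf'],r[0]['box'],u.mean(),v.mean())
E
```

```text
boss [ 668.70404465 -104.95086897] dir [0.18247082 0.98321127] 79.48628877624046 len 354.8258144044411
key est [703.37350027  81.85927221]
saddle [423.47365123 151.76700575] base [633.0491395  204.13409094] [637.52192205 134.91043593] [393.64198665 114.07749572] [386.59071382 182.42562382] yaw -175.0414752858836 centre [512.7009405 158.8869116] 246.09016624227354
[ 596.98656615 -250.49273041]
[ 591.48635876 -448.44889157]
[ 381.11620775 -234.66903046]
[ 375.84063997 -426.26107244]
jar [ 704.99421185 -260.62748391]
tape [ 699.68180408 -325.37039112]
chalk [606.45358471 413.12950741]
tin [548.09769464 491.51125448]
0.75 [293.6, 165.5, 16.1, 23.5] 300.72893772893775 177.0952380952381
```

```bash
python3 -m jog '0 0 -2 1.5 -1.4 1.2 1;0 0 -4 3.2 -2.9 2.4 1;0 0 -6 4.9 -4.5 3.6 1;0 0 -8 6.6 -6.1 4.4 1;0 0 -10 8.3 -7.6 4.4 1' 20; python3 -m jog '0 0 -2 1.7 -1.5 0 1;0 0 -4 3.4 -3 0 1;0 0 -6 5.1 -4.5 0 1;0 0 -8 6.8 -6 0 1;0 0 -10 8.5 -7.6 0 1'
```

```text
time_s: 1.92
ee_pos: [362.4, 363.4, 326.2]
ee_rot: [179.7, -0.1, 114.2]
force: [0.5, 1.3, -0.5]
gripper_width: 91.2
time_s: 2.55
ee_pos: [574.5, 172.9, 324.0]
ee_rot: [180.0, -0.0, 64.2]
force: [0.4, 0.8, 0.1]
gripper_width: 91.2
```

```bash
python3 -m jog '0 0 -2 1 -1 0 1;0 0 -4 2 -2 0 1;0 0 -6 3 -3 0 1;0 0 -8 4.2 -4.1 0 1;0 0 -10 4.2 -4.1 0 1';python3 -m jog '0 0 -0.8 0 0 0 1;0 0 -0.8 0 0 0 1'; python3 - <<'E'
from h import *
save('wrist','w1.png')
print(env.state()['ee_pos'],env.state()['ee_rot'],ray('wrist',(320,240)))
for q in ['key','key_grip','lift_pad']:
    for r in spotter.trace(q,'wrist')[:2]:
        v,u=np.nonzero(r['region']); c=cv2.minAreaRect(np.c_[u,v].astype(np.float32)); print(q,r['conf'],r['box'],c)
E
```

```text
time_s: 3.18
ee_pos: [679.9, 69.4, 322.5]
ee_rot: [180.0, 0.1, 14.0]
force: [0.1, -1.1, -0.2]
gripper_width: 91.2
time_s: 3.42
ee_pos: [678.3, 71.6, 323.8]
ee_rot: [180.0, 0.0, 10.6]
force: [-0.6, -0.3, 0.1]
gripper_width: 91.2
[678.25940848  71.70870315 323.87858384] [1.79995054e+02 1.14936189e-02 1.06124180e+01] (array([752.01014568,  85.06824714, 496.27740548]), array([-0.24459191, -0.05561777, -0.96819878]))
key 0.67 [155.0, 118.3, 340.4, 157.9] ((322.1417541503906, 195.13143920898438), (356.6098327636719, 39.05692672729492), 21.03750991821289)
key 0.65 [293.0, 170.9, 38.7, 47.8] ((309.4230651855469, 194.61537170410156), (36.332862854003906, 41.60251235961914), 33.690067291259766)
key_grip 0.62 [293.3, 175.1, 34.1, 46.3] ((310.75, 194.75001525878906), (40.305084228515625, 38.18376159667969), 45.0)
lift_pad 0.58 [155.3, 116.6, 341.8, 159.7] ((321.634521484375, 194.63380432128906), (358.2644958496094, 40.07044982910156), 20.879016876220703)
lift_pad 0.4 [34.5, 182.8, 48.9, 40.2] ((57.25000762939453, 200.75001525878906), (41.01219177246094, 26.16295051574707), 45.0)
```

View pics/w1.png

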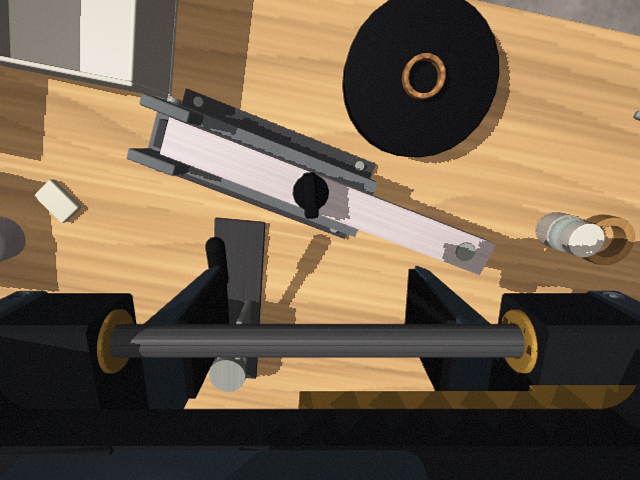

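```bash
python3 - <<'E'
from h import *
a=cv2.imread('pics/w1.png')[155:235,270:350]; a=cv2.convertScaleAbs(cv2.resize(a,(560,560),interpolation=cv2.INTER_CUBIC),alpha=3,beta=20); cv2.imwrite('pics/w1c.png',a)
k=onz('wrist',(311,191),98);b=onz('wrist',(466,252),99);d=(k-b)[:2];print(k,b,np.linalg.norm(d),np.degrees(np.arctan2(d[1],d[0])))
# predicted bar orientation vs yaw
for yaw in (-10,0,10,20):
    c,s=np.cos(np.radians(yaw)),np.sin(np.radians(yaw))
    P=[(k[0]+X*c,k[1]+X*s,z) for z in (101,137) for X in (-22,22)]
    print(yaw,((proj('wrist',P)-[270,155])*7).round().tolist())
E
```

```text
[704.24165768  82.49752746  98.        ] [ 668.55633543 -105.28211632   99.        ] 191.14035901062257 79.23991555444778
-10 [[238.0, 385.0], [336.0, 120.0], [230.0, 427.0], [338.0, 138.0]]
0 [[262.0, 391.0], [313.0, 113.0], [256.0, 434.0], [311.0, 130.0]]
10 [[286.0, 394.0], [288.0, 111.0], [282.0, 437.0], [284.0, 127.0]]
20 [[310.0, 392.0], [263.0, 113.0], [308.0, 435.0], [257.0, 130.0]]
```

View pics/w1c.png

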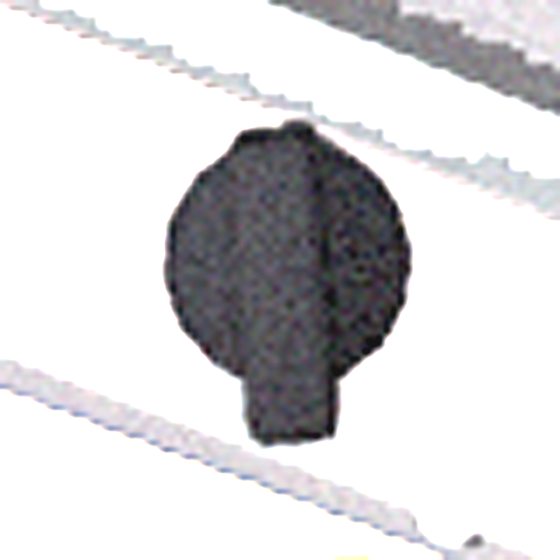

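```bash
python3 -m jog '0 0 0.7 1.04 0.43 -1.5 1;0 0 0.7 1.04 0.43 -3.5 1;0 0 0.7 1.04 0.43 -5.5 1;0 0 0.7 1.04 0.43 -6.5 1;0 0 0.7 1.04 0.43 -6.5 1'; python3 -m jog '0 0 0 0 0 -1 1;0 0 0 0 0 -1.8 1;0 0 0 0 0 -2.2 1;0 0 0 0 0 -2.2 1'
```

```text
time_s: 4.25
ee_pos: [702.8, 82.5, 159.0]
ee_rot: [-180.0, 0.3, 14.1]
force: [0.4, 0.4, 0.2]
gripper_width: 91.1
time_s: 4.75
ee_pos: [704.6, 82.6, 107.1]
ee_rot: [180.0, -0.0, 14.1]
force: [0.9, -0.8, -0.3]
gripper_width: 90.9
```

```bash
python3 -m jog '0 0 0 0 0 -0.1 0;0 0 0 0 0 -0.1 0;0 0 0 0 0 -0.1 0;0 0 0 0 0 -0.1 0;0 0 0 0 0 -0.1 0' 25
```

```text
time_s: 5.38
ee_pos: [704.3, 82.5, 104.1]
ee_rot: [180.0, -0.0, 14.0]
force: [0.3, 0.6, -0.3]
gripper_width: 43.9
```

```bash
python3 -m jog '0 0 0 0 0 0 0;0 0 0 0 0 0 0;0 0 0 0 0 0 0;0 0 0 0 0 0 0;0 0 0 0 0 0 0'
```

```text
time_s: 6.0
ee_pos: [704.3, 82.6, 104.0]
ee_rot: [-180.0, -0.0, 14.0]
force: [-0.2, 0.8, -1.2]
gripper_width: 14.1
```

```bash
python3 -m jog '0 0 2 0 0 0 0;0 0 4 0 0 0 0;0 0 6 0 0 0 0;0 0 8 0 0 0 0;0 0 10 0 0 0 0'; python3 -m jog '0 0 2 0 0 0 0;0 0 3.05 0 0 0 0;0 0 3.05 0 0 0 0'
```

```text
time_s: 6.62
ee_pos: [704.1, 82.5, 104.0]
ee_rot: [-180.0, 0.0, 64.4]
force: [-1.8, 0.7, 0.1]
gripper_width: 13.7
time_s: 7.0
ee_pos: [704.0, 82.6, 104.0]
ee_rot: [-180.0, -0.0, 79.2]
force: [-1.2, -0.1, 0.5]
gripper_width: 14.0
```

```bash
python3 -m jog '0 0 0 0 0 0.3 0;0 0 0 0 0 0.6 0;0 0 0 0 0 0.9 0;0 0 0 0 0 1.2 0;0 0 0 0 0 1.2 0'
```

```text
time_s: 7.62
ee_pos: [704.5, 82.4, 135.0]
ee_rot: [179.9, -0.0, 79.3]
force: [0.8, -0.2, -0.8]
gripper_width: 14.0
```

```bash
python3 -m jog '0 0 0 0 0 1 0;0 0 0 0 -0.8 2.5 0;0 0 0 -1 -2.6 4 0;0 0 0 -2 -4.6 4 0;0 0 0 -3 -6.6 4 0';python3 -m jog '0 0 0 -1 -2.1 0 0;0 0 0 -2 -4.2 0 0;0 0 0 -3 -6.3 0 0;0 0 0 -4.2 -8.4 0 0;0 0 0 -5.7 -10.3 0 0'; python3 -m jog '0 0 0 0 0 0 0'; python3 - <<'E'
from h import *
save('top','top2.png')
print(env.state()['ee_pos'],env.state()['force'])
for c in ['top','scene']:
  if c=='scene': save(c,'scene2.png')
  for r in spotter.trace('bin',c)[:1]:
    v,u=np.nonzero(r['region']); print(c,r['conf'],r['box'],cv2.minAreaRect(np.array([onz(c,(a,b),50)[:2] for a,b in zip(u,v)],np.float32)))
a=cv2.imread('pics/top2.png')[140:345,340:580]; cv2.imwrite('pics/t3.png',cv2.resize(a,None,fx=2.9,fy=2.9,interpolation=cv2.INTER_CUBIC))
E
```

```text
time_s: 8.25
ee_pos: [628.6, -84.1, 234.6]
ee_rot: [179.9, 0.0, 79.3]
force: [0.2, -0.6, -1.3]
gripper_width: 14.0
time_s: 8.88
ee_pos: [485.7, -342.0, 233.8]
ee_rot: [180.0, 0.0, 79.3]
force: [0.5, -0.9, -2.3]
gripper_width: 13.6
time_s: 9.0
ee_pos: [483.9, -343.3, 233.9]
ee_rot: [-180.0, 0.1, 79.0]
force: [0.5, 0.9, -1.9]
gripper_width: 13.9
[ 485.4833393  -341.5285378   233.96884419] [ 0.28610511 -0.1342405  -1.96361582]Traceback (most recent call last):
  File "<stdin>", line 7, in <module>
  File "h.py", line 8, in onz
    c,d=ray(cam,uv); return c+d*(z-c[2])/d[2]
        ~~~^^^^^^^^
  File "h.py", line 5, in ray
    p=camera_params(cam); R=cv2.Rodrigues(np.array(p['rvec'],float))[0]; t=np.array(p['tvec'],float).ravel()
ValueError: time passes only in moves, steps and waits
```

```bash
python3 - <<'E'
from h import *
a=cv2.imread('pics/top2.png')[140:345,340:580]; cv2.imwrite('pics/t3.png',cv2.resize(a,None,fx=2.9,fy=2.9,interpolation=cv2.INTER_CUBIC))
E
```

```text
(no output)
```

View pics/t3.png

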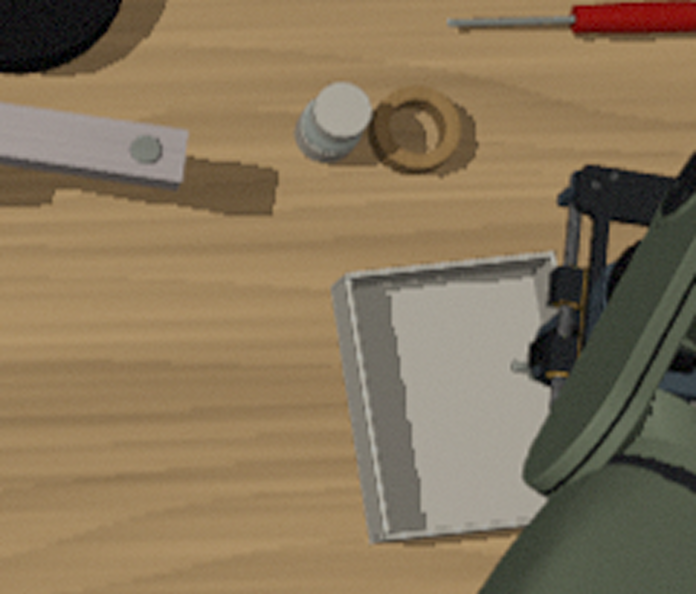

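```bash
python3 - <<'E'
from h import *
f=lambda u,v,z: onz('top',(340+u/2.9,140+v/2.9),z)[:2]
a,b,c=f(347,277,50),f(552,254,50),f(383,538,50)
print(a,b,c,np.linalg.norm(a-b),np.linalg.norm(a-c),'centre',(b+c)/2,'xdir',np.degrees(np.arctan2(*(a-c)[::-1])), env.state()['ee_pos'])
E
```

```text
[ 580.04113787 -257.19992658] [ 593.4151284  -412.31484613] [ 385.37476932 -268.9144662 ] 155.6904039703065 195.0185260016455 centre [ 489.39494886 -340.61465616] xdir 3.4437650118123555 [ 486.38515227 -340.39479548  233.92498478]
```

```bash
python3 -m jog '0 0 0 0 0 -2 0;0 0 0 0 0 -4 0;0 0 0 0 0 -5.8 0;0 0 0 0 0 -6.6 0;0 0 0 0 0 -6.6 0';python3 -m jog '0 0 0 0 0 0 0.45;0 0 0 0 0 0 0.45;0 0 0 0 0 0 0.45;0 0 0 0 0 0 0.45;0 0 0 0 0 0 0.45'
```

```text
time_s: 9.72
ee_pos: [486.7, -338.0, 67.3]
ee_rot: [-179.8, -0.1, 79.4]
force: [0.2, 0.4, -0.6]
gripper_width: 13.9
time_s: 10.35
ee_pos: [486.8, -340.2, 69.2]
ee_rot: [180.0, 0.0, 79.3]
force: [0.4, 0.1, -0.1]
gripper_width: 41.3
```

```bash
python3 -m jog '0 0 0 0 0 2 0.45;0 0 0 0 0 4 0.6;0 0 -1.5 0 1 6 1;0 0 -3 0 3 7.5 1;0 0 -4.5 -0.4 5 8 1';python3 -m jog '0 0 -2 -0.3 2.3 0.4 1;0 0 -4 -0.6 4.6 0.8 1;0 0 -6 -0.9 7 1.2 1;0 0 -8 -1.2 9.4 1.2 1;0 0 -10 -1.5 11.8 1.2 1'
```

```text
time_s: 10.98
ee_pos: [477.9, -214.4, 271.7]
ee_rot: [179.7, -0.1, 56.5]
force: [-0.9, -0.3, -0.4]
gripper_width: 78.1
time_s: 11.6
ee_pos: [442.3, 59.8, 299.3]
ee_rot: [180.0, -0.1, 9.4]
force: [0.5, -0.3, 0.3]
gripper_width: 91.3
```

```bash
python3 -m jog '0 0 -0.3 0 1.5 0 1;0 0 -0.3 0 2.8 0 1;0 0 -0.3 0 2.8 0 1;0 0 -0.3 0 2.8 0 1'; python3 - <<'E'
from h import *
save('wrist','w2.png')
print(env.state()['ee_pos'],env.state()['ee_rot'])
save('top','top3.png')
for r in spotter.look_for('key','top')[:2]+spotter.look_for('key_grip','top')[:2]: print(r, onz('top',(r['box'][0]+r['box'][2]/2,r['box'][1]+r['box'][3]/2),15))
E
```

```text
time_s: 12.1
ee_pos: [442.6, 127.7, 298.9]
ee_rot: [180.0, 0.0, 8.2]
force: [-0.2, -0.2, 0.1]
gripper_width: 91.0
[442.6992871  127.39868922 298.8896841 ] [1.79964331e+02 9.71443804e-03 8.15399281e+00]
{'box': [489.6, 268.6, 28.2, 18.0], 'conf': 0.61} [ 490.20424723 -355.51346511   15.        ]
{'box': [491.4, 269.3, 22.7, 15.2], 'conf': 0.56} [ 491.81298898 -353.56331384   15.        ]
{'box': [442.7, 168.1, 26.2, 28.1], 'conf': 0.24} [ 711.48835575 -266.24466906   15.        ]
```

View pics/w2.png

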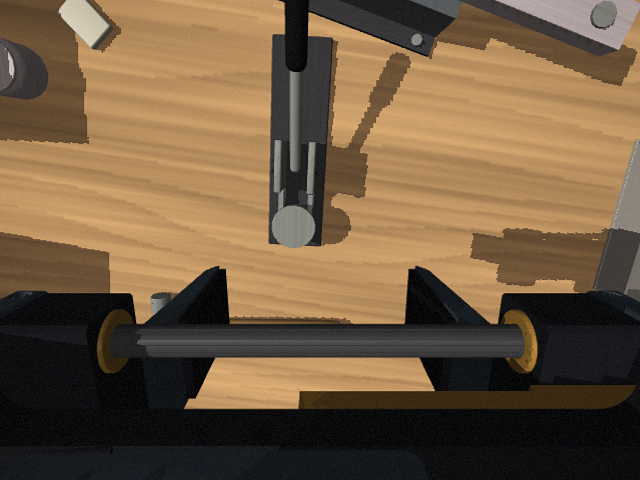

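```bash
python3 - <<'E'
from h import *
f=lambda u,v,z: onz('wrist',(u,v),z)[:2]
s=f(293,226,54);A=f(274,35,8);B=f(333,38,8);C=f(322,245,8);D=f(269,244,8)
x=(C+D-A-B)/2; print(s,'yaw',np.degrees(np.arctan2(x[1],x[0])),np.linalg.norm(x),'centre',(A+B+C+D)/4,A,B,C,D)
u=x/np.linalg.norm(x); print('origin', s-70*u,(A+B+C+D)/4+20*u)
t=f(278,142,76),f(312,144,76),f(278,190,76),f(312,192,76);print('cheeks',t,np.mean(t,0))
print('boss',f(604,14,99))
E
```

```text
[423.20364492 152.16958194] yaw -174.8731790249769 248.24991579333675 centre [511.95987819 158.43134041] [632.30236141 203.31079771] [638.87414815 135.73563168] [392.64826359 112.2921838 ] [384.01473962 182.38674845]
origin [492.92359897 158.42482031] [492.03989132 156.64412945]
cheeks (array([515.74383121, 178.32250602]), array([518.81719671, 142.54789048]), array([465.68566681, 172.60424231]), array([468.79120042, 135.5603279 ])) [492.25947379 157.25874168]
boss [ 669.33955076 -105.33300761]
```

```bash
python3 -m jog '0 0 -0.6 1 0.6 -1 1;0 0 -0.6 2 1.21 -2.5 1;0 0 -0.6 2 1.21 -4.5 1;0 0 -0.6 2 1.21 -6.5 1;0 0 -0.6 2 1.21 -7.5 1'; python3 -m jog '0 0 0 0 0 -1 1;0 0 0 0 0 -2 1;0 0 0 0 0 -2.9 1;0 0 0 0 0 -2.9 1'; python3 -m jog '0 0 0 0 0 0 0.4;0 0 0 0 0 0 0.4;0 0 0 0 0 0 0.4;0 0 0 0 0 0 0.4;0 0 0 0 0 0 0.4' 50
```

```text
time_s: 12.92
ee_pos: [491.3, 157.3, 108.7]
ee_rot: [179.9, 0.3, 5.1]
force: [-0.7, 0.3, 0.3]
gripper_width: 91.3
time_s: 13.42
ee_pos: [491.7, 157.5, 37.6]
ee_rot: [179.9, 0.2, 5.1]
force: [-0.9, 0.4, -0.5]
gripper_width: 91.1
time_s: 14.05
ee_pos: [492.8, 158.8, 39.1]
ee_rot: [-180.0, -0.0, 5.2]
force: [-1.1, 4.1, -0.9]
gripper_width: 44.1
```

```bash
python3 -m jog '0 0 0 0 0 0 0;0 0 0 0 0 0 0;0 0 0 0 0 0.3 0;0 0 0 0 0 0.8 0;0 0 0 0 0 1.4 0' 60; python3 -m jog '0 0 0 0 0 0.4 0;0 0 0.5 0 0 0.8 0;0 0 1.5 0 0 0.8 0;0 0 3 0 0 0.8 0;0 0 5 0 0 0.8 0';  python3 - <<'E'
from h import *
print(env.state()['force'],env.state()['torque'])
E
```

```text
time_s: 14.68
ee_pos: [492.3, 158.1, 74.3]
ee_rot: [180.0, 0.1, 5.2]
force: [-0.4, -0.9, -8.6]
gripper_width: 43.6
time_s: 15.3
ee_pos: [492.7, 158.4, 94.4]
ee_rot: [180.0, -0.0, 30.5]
force: [0.1, -0.1, -7.6]
gripper_width: 43.9
[ 0.14462729 -0.09163544 -7.58196397] [-0.09311817  0.16203703  0.00706659]
```

```bash
python3 -m jog '0 0 2 0 0 0 0;0 0 4 0 -0.5 0 0;0 0 6 0 -1 0 0;0 0 8 0 -1.5 0 0;0 0 10 0 -2 0 0'; python3 -m jog '0 0 2 0 -0.7 0 0;0 0 4 0 -1.5 0 0;0 0 6 0.2 -2.3 0 0;0 0 8 0.4 -3.1 0 0;0 0 10 0.6 -4 0 0';python3 -m jog '0 0 2 0.3 -0.9 0 0;0 0 4 0.6 -1.8 0 0;0 0 6 0.9 -2.7 0 0;0 0 7.8 1.2 -3.6 0 0;0 0 7.8 1.3 -3.6 0 0'
```

```text
time_s: 15.92
ee_pos: [492.7, 108.0, 94.4]
ee_rot: [180.0, 0.0, 80.5]
force: [-0.8, 0.9, -7.8]
gripper_width: 43.6
time_s: 16.55
ee_pos: [507.9, 7.8, 94.5]
ee_rot: [180.0, 0.0, 130.5]
force: [-0.6, -0.4, -7.0]
gripper_width: 43.8
time_s: 17.18
ee_pos: [540.9, -83.0, 94.4]
ee_rot: [-180.0, 0.1, 169.1]
force: [-0.3, 0.5, -7.2]
gripper_width: 44.1
```

```bash
python3 - <<'E'
from h import *
save('wrist','w3.png');save('scene','s3.png')
s=env.state();print(s['ee_pos'],s['ee_rot'],s['force'],s['torque'])
E
```

```text
[540.3155805  -81.44291108  94.11754021] [ 1.79968290e+02 -2.80814208e-03  1.69090422e+02] [ 0.98090091 -0.15952314 -6.9664735 ] [ 0.07303162 -0.02479465 -0.02943865]
```

View pics/s3.png

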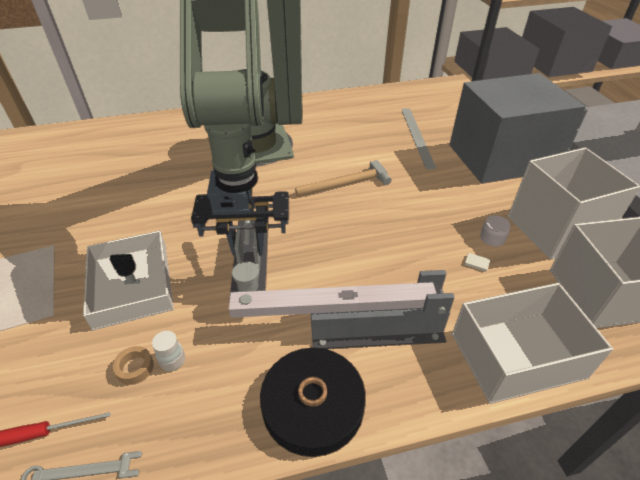

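```bash
python3 -m jog '0 0 0 0 0 -0.8 0;0 0 0 0 0 -1.5 0;0 0 0 0 0 -1.9 0;0 0 0 0 0 -2.04 0;0 0 0 0 0 -2.04 0'; python3 -m jog '0 0 0 0 0 0 0';  python3 - <<'E'
from h import *
save('wrist','w4.png'); s=env.state();print(s['ee_pos'],s['force'],s['torque'])
for c in ['wrist']:
  for q in ['saddle_top','lift_pad','jack']:
    for r in spotter.look_for(q,c)[:2]: print(q,r)
e=s['ee_pos']; d=np.array([np.cos(np.radians(-10.9)),np.sin(np.radians(-10.9))])
c=np.array([*(e[:2]+70*d),58.]); print('saddle pred px',proj('wrist',[c,c+[*26*d,0],c+[-26*d[1],26*d[0],0],c-[-26*d[1],26*d[0],0]]).round(1).tolist(), c)
E
```

```text
time_s: 17.9
ee_pos: [540.5, -81.4, 43.2]
ee_rot: [180.0, 0.0, 169.2]
force: [0.4, -0.5, -7.0]
gripper_width: 43.8
time_s: 18.02
ee_pos: [540.8, -81.6, 43.6]
ee_rot: [180.0, 0.1, 169.2]
force: [-0.3, 0.1, -7.5]
gripper_width: 43.5
[540.72838675 -81.63666178  43.53861903] [ 0.23696315  0.50063346 -6.96495761] [ 0.01832945 -0.04445736  0.00969094]
saddle_top {'box': [286.4, 382.8, 58.2, 9.6], 'conf': 0.56}
jack {'box': [245.1, 0.0, 140.1, 391.9], 'conf': 0.73}
jack {'box': [293.0, 377.9, 48.8, 12.6], 'conf': 0.69}
saddle pred px [[317.3, 430.7], [317.2, 469.8], [366.4, 430.7], [268.2, 430.6]] [609.46549664 -94.87334279  58.        ]
```

View pics/w4.png

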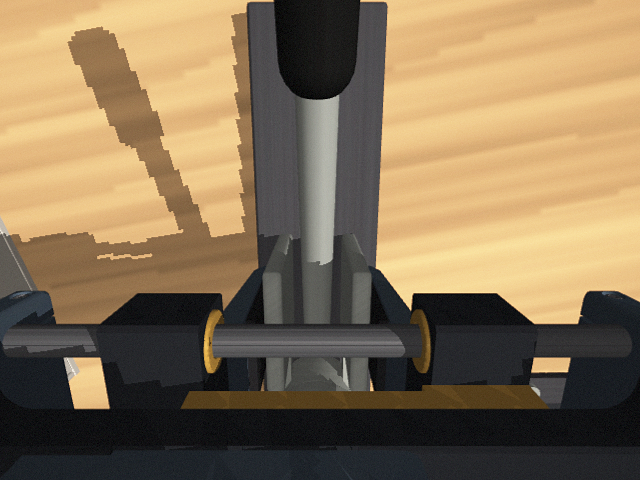

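```bash
python3 - <<'E'
from h import *
s=env.state(); e=s['ee_pos']; a=np.radians(169.2-180); R=np.array([[np.cos(a),-np.sin(a)],[np.sin(a),np.cos(a)]])
P=[[*(e[:2]+R@[x,y]),z+4.4] for x,y,z in [(-145,35,8),(-145,-35,8),(-28,0,62)]]
print(proj('wrist',P).round(1).tolist())
E
python3 -m jog '0 0 0 0.6 -0.1 0 0;0 0 0 1.2 -0.2 0 0;0 0 0 1.8 -0.32 0 0;0 0 0 2.4 -0.42 0 0;0 0 0 2.4 -0.42 0 0'; python3 -m jog '0 0 0 0 0 0 0'
```

```text
[[388.9, -1.8], [246.6, -1.9], [317.7, 258.2]]
time_s: 18.85
ee_pos: [602.3, -92.4, 42.7]
ee_rot: [180.0, 0.1, 169.2]
force: [-0.0, 0.4, -7.8]
gripper_width: 43.7
time_s: 18.98
ee_pos: [599.6, -91.9, 42.4]
ee_rot: [180.0, -0.1, 169.2]
force: [-0.5, -0.7, -7.9]
gripper_width: 43.9
```

```bash
python3 -m jog '0 0 0 0 0 -0.1 0;0 0 0 0 0 -0.18 0;0 0 0 0 0 -0.18 0'; python3 -m jog '0 0 0 0 0 0 0.7;0 0 0 0 0 0 0.9;0 0 0 0 0 0 0.9;0 0 0 0 0 0 0.9;0 0 0 0 0 0 0.9'
```

```text
time_s: 19.35
ee_pos: [599.7, -92.0, 39.1]
ee_rot: [180.0, -0.0, 169.2]
force: [-3.6, 0.7, -1.1]
gripper_width: 44.0
time_s: 19.98
ee_pos: [600.4, -92.1, 38.4]
ee_rot: [180.0, 0.0, 169.2]
force: [-0.1, 0.1, -0.1]
gripper_width: 81.7
```

```bash
python3 -m jog '0 0 0 0 0 1 0.9;0 0 0 0 0 3 0.9;0 0 0 0 0 5 0.9;0 0 0 0 0 7 0.6;0 0 0 0 0 9 0.3'; python3 -m jog '0 0 0 0 0 0 0;0 0 0 0 0 0 0' 20; python3 - <<'E'
from h import *
save('wrist','w5.png'); s=env.state();print(s['ee_pos'],s['force'])
r=spotter.trace('handle_grip','wrist'); print([ (x['conf'],x['box']) for x in r[:2]])
a=np.radians(-10.8); R=np.array([[np.cos(a),-np.sin(a)],[np.sin(a),np.cos(a)]]); o=np.array([600.2,-92])
P=[[*(o+R@[x,y]),z] for x,y,z in [(-145,35,8),(-145,-35,8),(105,35,8),(105,-35,8),(-28,22,76),(-28,-22,76),(28,22,76),(28,-22,76),(70,0,54),(-120,0,120)]]
p=proj('wrist',P); print(p.round(1).tolist())
im=cv2.imread('pics/w5.png')
for q in p: cv2.drawMarker(im,(int(round(q[0])),int(round(q[1]))),(0,0,255),cv2.MARKER_CROSS,8,1)
q=proj('wrist',[[668.8,-105.2,99]])[0]; cv2.drawMarker(im,(int(q[0]),int(q[1])),(255,0,0),cv2.MARKER_CROSS,8,1)
cv2.imwrite('pics/w5m.png',im)
E
```

```text
time_s: 20.6
ee_pos: [600.0, -92.0, 265.1]
ee_rot: [180.0, 0.0, 169.2]
force: [0.8, 0.4, -0.2]
gripper_width: 64.8
time_s: 20.85
ee_pos: [599.7, -91.9, 262.6]
ee_rot: [180.0, -0.1, 169.2]
force: [0.7, -0.3, -1.1]
gripper_width: 44.9
[599.39275055 -91.89309325 261.71194524] [ 0.25575871 -0.18200977 -1.57107743]
[(0.83, [305.3, 40.5, 23.4, 184.5])]
[[349.4, 81.1], [285.2, 81.1], [344.6, 294.3], [289.6, 294.2], [339.4, 196.7], [295.1, 196.7], [338.5, 250.9], [295.9, 250.9], [317.1, 281.4], [317.4, 90.0]]
```

View pics/w5m.png

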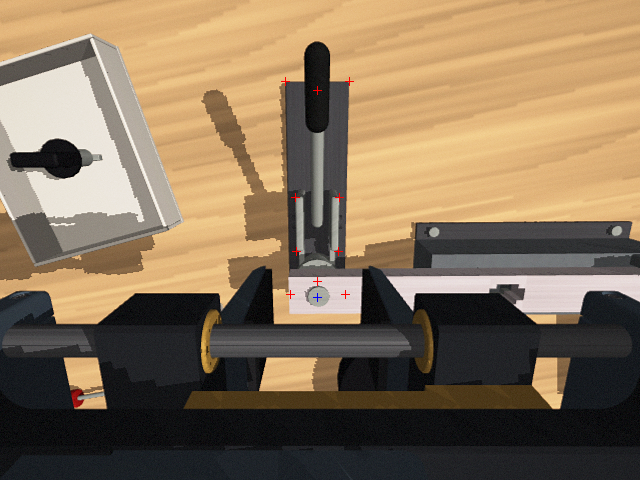

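```bash
python3 -m jog '0 0 0 -2 0.38 0 0;0 0 0 -4 0.77 0 0;0 0 0 -5 0.96 -1 0;0 0 0 -5 0.96 -3 0;0 0 0 -5 0.96 -4.4 0'; python3 -m jog '0 0 0 0 0 0 0;0 0 0 0 0 -0.3 0;0 0 0 0 0 -0.3 0'
```

```text
time_s: 21.58
ee_pos: [473.2, -67.7, 150.6]
ee_rot: [180.0, -0.2, 169.2]
force: [-0.4, -0.5, 0.0]
gripper_width: 0.4
time_s: 21.95
ee_pos: [475.8, -68.1, 146.4]
ee_rot: [180.0, 0.1, 169.2]
force: [0.3, -0.2, 0.3]
gripper_width: 0.5
```

```bash
python3 -m jog '0 0 0 0 0 -0.5 0;0 0 0 -0.03 0 -0.9 0;0 0 0 -0.06 0.01 -1.3 0;0 0 0 -0.1 0.02 -1.7 0;0 0 0 -0.13 0.02 -2 0';python3 -m jog '0 0 0 -0.03 0 -0.3 0;0 0 0 -0.06 0.01 -0.6 0;0 0 0 -0.06 0.01 -0.8 0;0 0 0 -0.06 0.01 -0.8 0'
```

```text
time_s: 22.58
ee_pos: [470.5, -67.2, 95.3]
ee_rot: [180.0, -0.2, 169.2]
force: [-4.1, 0.5, 7.8]
gripper_width: 0.4
time_s: 23.08
ee_pos: [467.7, -66.8, 75.0]
ee_rot: [180.0, -0.4, 169.2]
force: [-5.9, 1.0, 7.5]
gripper_width: 0.2
```

```bash
python3 -m jog '0 0 0 0 0 -0.2 0;0 0 0 0 0 -0.4 0;0 0 0 0 0 -0.5 0;0 0 0 0 0 -0.5 0'; python3 - <<'E'
from h import *
s=env.state();print(s['ee_pos'],s['force'])
save('scene','s6.png'); save('wrist','w6.png')
a=np.radians(-10.8); R=np.array([[np.cos(a),-np.sin(a)],[np.sin(a),np.cos(a)]]); o=np.array([600.2,-92])
def mk(cam,f,P,g,crop):
    im=cv2.imread('pics/'+f)
    for q in proj(cam,P): cv2.drawMarker(im,(int(round(q[0])),int(round(q[1]))),(0,0,255),cv2.MARKER_CROSS,6,1)
    x0,y0,x1,y1=crop; return cv2.resize(im[y0:y1,x0:x1],(400,400),interpolation=cv2.INTER_CUBIC)
J=lambda L:[[*(o+R@[x,y]),z] for x,y,z in L]
b=J([(-145,35,8),(-145,-35,8),(105,35,8),(105,-35,8),(70,26,84),(70,-26,84)])
A=mk('scene','s6.png',b,0,(190,180,350,340)); B=mk('wrist','w6.png',b,0,(120,0,600,480))
cv2.imwrite('pics/m6.png',np.hstack([A,B]))
E
```

```text
time_s: 23.58
ee_pos: [468.0, -66.8, 64.7]
ee_rot: [180.0, -0.3, 169.2]
force: [-10.9, 2.2, 22.8]
gripper_width: 0.4
[467.97636401 -66.80705761  64.70957385] [-10.938672     2.18805856  22.77155886]
```

View pics/m6.png

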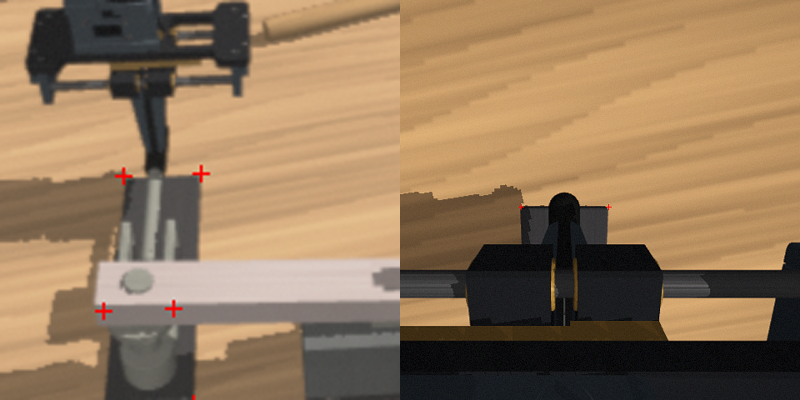

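```bash
python3 -m jog '0 0 0 -0.05 0.01 0 0;0 0 0 -0.1 0.02 0 0;0 0 0 -0.1 0.02 0 0;0 0 0 -0.1 0.02 0 0'; python3 - <<'E'
from h import *
s=env.state();print(s['time_s'],s['ee_pos'],s['force'],s['qvel'])
print(proj('scene',[[668.8,-105.2,99],[668.8,-105.2,119]]))
save('wrist','w7.png')
a=cv2.imread('pics/w6.png').astype(int);b=cv2.imread('pics/w7.png').astype(int)
g0=cv2.cvtColor(cv2.imread('pics/w6.png'),6);g1=cv2.cvtColor(cv2.imread('pics/w7.png'),6)
print(cv2.phaseCorrelate(np.float32(g0[230:290,240:300]),np.float32(g1[230:290,240:300])))
E
```

```text
time_s: 24.18
ee_pos: [467.8, -66.8, 64.9]
ee_rot: [180.0, 0.0, 169.2]
force: [-6.5, 0.7, 19.0]
gripper_width: 0.8
24.175 [467.83536013 -66.78682143  64.93471475] [-6.50652877  0.72468316 19.02587243] [ 0.04826196  0.04261903 -0.17371515  0.03404658  0.05486215 -0.0071508 ]
[[244.13335279 298.43810091]
 [242.83226446 291.61079282]]
((-0.10681051390636043, -0.11308918337001472), 0.9587350734074911)
```

```bash
python3 - <<'E'
from h import *
r=spotter.look_for('key','scene')[:1]; print(r)
env.job_done(); print(env.state()['time_s'],env.state()['force'])
E
```

```text
[{'box': [107.4, 254.3, 31.8, 27.1], 'conf': 0.85}]
the job is handed in; nothing more can be done
the job is handed in; nothing more can be done
```

I turned the locking knob 65° anticlockwise, until it lined up with the beam, then lifted it out and left it in the bin. I turned the jack about 164°, set it under the lift point, let go and pumped the handle down with the shut fingers. I handed the job in at about 24 s with the handle still held down; no verdict was reported.

**What the last checks showed:**
- **Handle:** the tool stopped at z ≈ 65 mm, which is the handle's end stop. It was pressing down with about 19 N, plus about 6.5 N sideways.
- **Beam:** the boss over the lift point shows about 20 mm higher than at the start (about 0.055 rad, 0.036 needed). That comes from the scene camera only.
- **Jack:** its base outline matched the expected position to about 2 mm before pumping, and showed no visible shift afterwards. I worked out the saddle position from this, because the beam hides the saddle itself.
- **Knob:** it lies in the bin, seen in both the top and wrist views.

**What disagreed or went unchecked:**
- The carried jack's rear edge once showed about 2 mm off from where I expected it, well inside the 15 mm limit.
- The sideways push reached 11 N at the stop. I eased it to about 6.5 N, and nothing slipped.
- I did not measure the bystanders again. None looked moved in the later pictures, and the arm kept clear of them.

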